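# Fit the grinding disc to the flat-lap machine

### The arm

A 7-joint arm with a two-finger parallel gripper is mounted at the origin on the work surface; the furniture and walls round the work are solid. World frame = base frame: x ahead of the robot, y to its left, z up, the work surface at z = 0. Lengths are in m, angles in rad, forces in N, time in s.
With the tool pointing down it reaches from about 0.4 to 0.85 m from the base axis. Payload 6.9 kg.
Tool frame: the origin (TCP) lies midway between the tips of the shut fingers; the grasp point (between the pads) lies behind it (ctrl.pinch_z is the z of the grasp point in the tool frame, in m); z points along the fingers, y is the line along which they close (so a half turn about z gives the same grasp; the last joint's range is limited). The gripper opens to 85 mm and grips with 20 to 120 N. Pads are 22 mm wide; open, the fingers measure 114 mm over their backs; the gripper's body (76 mm by 85 mm) begins 54 mm behind the grasp point. The pads swing forward as they close: fully open they stand 13 mm farther back than shut.
Start: joints at [-1.163, 0.507, -0.238, 1.5, 0.126, 1.149, -0.155], TCP at [0.186, 0.597, 0.231] pointing down, gripper open.
Joint ranges: [-3.08, 3.08], [-0.24, 2.05], [-1.43, 1.35], [0, 2.5], [-1.52, 4.66], [0.17, 1.96], [-2.89, 2.89]. Speed limits (rad/s): [2.39, 2.39, 3.14, 3.14, 3.14, 3.14, 3.14].

### API

Orientations are given as a unit quaternion [w, x, y, z].
In Python, from station import ctrl, get_state, vision, ticket, models gives the robot as it stands. Calls block until the motion is done:
- ctrl.movep(position, orientation): joint-space move of the TCP to a pose.
- ctrl.movel(position, frame=None, max_speed=0.15): straight line of the TCP; frame=None keeps the orientation; max_speed is the mean speed in m/s.
- ctrl.set_joints(angles): joint-space move.
- ctrl.ungrasp() and ctrl.close_gripper(force=None): open the fingers fully, or close them until they stop; force is the grip in N (None keeps the last).
- ctrl.pause(seconds).
- ctrl.ik(position, orientation): joint angles nearest the present ones, or None.
- get_state(): the state.
- vision.grab_frame(name): name is "scene" or "top"; returns (picture, depth): 420x560x3 uint8, blue, green, red; 420x560 float32, m along the optical axis (not along the pixel's ray), 0 where there is no reading.
- vision.camera_info(name): a dict with "mtx" (3x3 intrinsics, pixels), "R" (3x3) and "t" (3): a world point X has camera coordinates R X + t. Camera axes: x right, y down, z forward; pixel columns grow to the right and rows downward; lengths in m; the calibration is good to about 2 mm. A picture is of the moment at which its call begins. camera_info takes no time and is no camera call.
A pose or a line that the arm cannot do raises ctrl.Unreachable and nothing moves.
- ticket.close_job(): hands the job in; it is judged then, once.
Trained networks look in the newest picture that a camera, given by its name, has taken for a name from the list of things; names that differ only in an ending like _2 or _b are one class to them, and where a whole thing is asked for, a point or a joint stands for the part that bears it (a point fixed in the world has none). Each returns a list of dicts, best first, with "p" (0 to 1); they miss things now and then, are a little off and sometimes report something else, mostly with a low value. They report only what shows in the picture. A call takes as long as a camera call.
- models.recognise(camera, target): "point" ([column, row] in pixels, amid what is visible of it).
- models.masks_of(camera, target): "mask" (420x560 bool, what is visible of it) and "point" ([column, row] in pixels, amid what is visible of it).
The state is a dict: "time": time; "qpos": joint angles; "qd": joint speeds; "tau": joint torques, N m; "tcp_pos": TCP position; "eef_rot": TCP orientation; "contact_force": force on the tool from outside, world axes, zero at the start; "wrist_torque": the same for the moment, N m; "width": finger opening in m; "gripper_force": force on a finger pad.
Only numpy, scipy, OpenCV 4.12 (cv2) and the standard library are available. Lean on these libraries where they do the work, as an engineer would, in place of code of your own. Each camera call takes 0.05 s, during which the arm holds its last target. There are 200 camera calls.

### The job

Fit the grinding disc to the flat-lap machine so that sherds can be ground on it: pick the disc up by its boss, lower it over the spindle and, pressing only lightly, turn it until its three holes find the drive studs and it goes down flat and fully home on the drive plate. Then fold the catch at the top of the spindle down flat across the boss, so that the disc cannot lift off. Be gentle with the machine, never forcing or dropping anything on it, and leave the vials, glue bottle and loupe where they stand.

Things in the scene. Friction and masses are not known exactly. Their poses are not given: they have to be found in the camera images.
- disc_grip (a point): Loose grinding disc lying boss up: aluminium plate, diameter 140, 10 mm thick, brown abrasive band near its rim; black round boss in the middle, diameter 44, 32 mm tall (48 wide in its lowest 2 mm). An 18 mm bore runs right through. 0.35 to 0.57 kg. The point is on the axis half-way up the boss: 26 mm above the underside, 16 above the plate's face, 16 below the boss's top.
- disc_hole (a point): Centre, on the plate's upper face, of the first of the disc's three round through holes: diameter 10 mm, 120 degrees apart on a circle of radius 42 mm about the bore. Axes as disc_grip's, whose +x axis points to this hole.
- spindle_seat (a point): Point on the machine's spindle axis at the height where the disc's underside rests, 57 mm above the table: the top of 3 pads near the drive plate's rim. The plate (diameter 120) sits on a rubber cushion, yielding 1 mm at 10 N; it has 3 upright studs 120 degrees apart on radius 42, diameter 8, rising 9 mm above this point, chamfered 1.5. It stands at any angle, not reported, and its gear keeps it from turning. Axes as the machine's.
- spindle_nose (a point): Top of the fixed steel spindle, diameter 16 mm, 40 mm above spindle_seat, chamfered over its last 3 mm; above it only a fork and the catch, within 8 mm of the axis. A disc on the spindle whose holes miss the studs rests on them 9 mm too high; its holes begin to sink within about 3 degrees of line-up and pass within about 1.5 degrees, then it hardly turns.
- lap_machine: Flat-lap grinding machine, fixed: light grey housing 228 x 190 x 44 mm with a dark control strip (red switch, black knob) along its front (-x), and a black splash bowl on top, outside diameter 185, inside 171, rim 73.5 mm above the table. Origin on the spindle axis at table level, z up; the housing reaches from x = -131 to +97 mm, y = -95 to +95; a drain nozzle at -y.
- catch (a joint): Brass catch hinged in the spindle's fork: 0 = upright (starts at 0 to 0.12), pi/2 = folded down flat to the machine's -x side, where it lies 1 to 2 mm above the boss of a disc that is fully home (it cannot fold while the disc is higher). It stays where it is left; about 1 N at its tip moves it.
- catch_tip (a point): Free end of the catch, a bar about 6 mm square reaching 24 mm from its hinge. The hinge is on the spindle axis 46 mm above spindle_seat, its pin along the machine's y. With the catch upright this point is on the axis, 69.5 mm above spindle_seat.
- vial_1: Clear sample vial with white cap, diameter 28, height 52 mm; origin at the centre of its underside. To be left alone.
- vial_2: Clear sample vial with blue cap, diameter 28, height 52 mm; origin at the centre of its underside. To be left alone.
- glue_bottle: White glue bottle with orange nozzle, diameter 38, height 112 mm; origin at the centre of its underside. To be left alone.
- loupe: Black loupe, diameter 38, height 20 mm; origin at the centre of its underside. To be left alone.

How it is judged:
On the way, in this order (a step that is already met when the one before it is completed fails the run):
1. the disc is on the spindle (horizontal distance between disc_grip and spindle_seat below 0.004 m and z of disc_grip in the frame of spindle_seat below 0.062 m), for 0.1 s.
2. the disc is fully home on the drive plate, its holes over the studs (horizontal distance between disc_grip and spindle_seat below 0.003 m and z of disc_grip in the frame of spindle_seat below 0.0275 m and angle between disc_grip's own z axis and vertical below 0.03 rad), for 0.2 s.
At the end, for the whole second after the job is handed in: The disc lies on the drive plate (less than 1.5 mm above fully home, within 3 mm of the spindle axis, tilted less than 0.03 rad) and the catch is folded to more than 1.4 rad; everything is released (all of step 2 and value of joint catch above 1.4 rad); the robot touches nothing.
It fails at once if the machine is forced (contact force between lap_machine and anything else above 30 N).
It fails at once if a vial, the glue bottle or the loupe is shoved more than 2 cm or knocked over (distance of any of vial_1, vial_2, glue_bottle, loupe from where it was at the start of the episode above 0.02 m or angle between any of vial_1, vial_2, glue_bottle's own z axis and vertical above 0.5 rad).
It also fails if it takes over 72 s, if anything falls off the work surface, if the arm or the gripper's body presses on something with over 40 N, if the wrist force passes 120 N, or if a joint passes its speed limit or range.

## Working session

There is one attempt and no reset: what is moved stays moved. The work goes in short steps, each a Python script; the robot and the scene stay as the last script left them, time stands still between calls to the robot, and variables do not carry over. Pictures are saved under pics/ and viewed, at most 10 in all, crops included, and the job is handed in when it is done.

```bash
mkdir -p pics; ls; cat > h.py <<'E'
import numpy as np, cv2
from station import ctrl, get_state, vision, ticket, models
def cam(n):
    c=vision.camera_info(n); return np.array(c["mtx"]),np.array(c["R"]),np.array(c["t"]).ravel()
def ray(n,p):
    K,R,t=cam(n); d=R.T@np.linalg.solve(K,[p[0],p[1],1.]); return -R.T@t,d
def at_z(n,p,z):
    o,d=ray(n,p); return o+d*(z-o[2])/d[2]
def proj(n,X):
    K,R,t=cam(n); q=K@(R@np.asarray(X)+t); return q[:2]/q[2]
def cloud(n,depth):
    K,R,t=cam(n); v,u=np.mgrid[:420,:560]
    P=np.stack([(u-K[0,2])/K[0,0]*depth,(v-K[1,2])/K[1,1]*depth,depth],-1)
    return (P-t)@R
E
python3 - <<'E'
from h import *
ims=[]
for n in("scene","top"):
    im,d=vision.grab_frame(n); np.savez(f"pics/{n}0.npz",im=im,d=d); cv2.imwrite(f"pics/{n}0.png",im)
    o,_=ray(n,(0,0)); print(n,o,cam(n)[0][0,0])
    P=cloud(n,d)
    for t in("disc_grip","disc_hole","spindle_seat","spindle_nose","lap_machine","catch_tip","vial_1","glue_bottle","loupe"):
        r=models.recognise(n,t); print(t,[(np.round(x["point"]).tolist(),round(x["p"],2),P[int(x["point"][1]),int(x["point"][0])].round(3).tolist()) for x in r[:3]])
s=get_state();print(s["time"],s["tcp_pos"],s["eef_rot"],ctrl.pinch_z)
E
```

```text
pics
scene [ 0.04364213 -0.31238057  0.74310758] 506.0841792052347
disc_grip [([366.0, 300.0], 0.59, [0.518, -0.198, 0.037])]
disc_hole [([364.0, 300.0], 0.94, [0.517, -0.194, 0.033])]
spindle_seat [([195.0, 230.0], 0.9, [0.491, 0.127, 0.055])]
spindle_nose [([197.0, 231.0], 0.97, [0.492, 0.124, 0.055])]
lap_machine [([196.0, 230.0], 0.74, [0.491, 0.127, 0.055])]
catch_tip [([352.0, 187.0], 0.64, [0.721, -0.077, 0.069])]
vial_1 [([240.0, 151.0], 0.7, [0.724, 0.182, 0.048]), ([270.0, 164.0], 0.7, [0.727, 0.111, 0.04])]
glue_bottle [([347.0, 187.0], 0.96, [0.72, -0.069, 0.066])]
loupe [([395.0, 222.0], 0.89, [0.724, -0.174, 0.016])]
top [0.43735312 0.02869278 0.9161888 ] 381.6668056924925
disc_grip [([367.0, 232.0], 0.59, [0.526, -0.184, 0.043])]
disc_hole [([366.0, 232.0], 0.83, [0.528, -0.18, 0.041])]
spindle_seat [([227.0, 239.0], 0.62, [0.513, 0.138, 0.055]), ([318.0, 147.0], 0.41, [0.722, -0.073, 0.077])]
spindle_nose [([230.0, 243.0], 0.95, [0.506, 0.132, 0.054])]
lap_machine [([230.0, 238.0], 0.94, [0.515, 0.13, 0.054]), ([352.0, 153.0], 0.34, [0.724, -0.164, 0.015])]
catch_tip []
vial_1 [([235.0, 144.0], 0.61, [0.737, 0.122, 0.054]), ([206.0, 149.0], 0.58, [0.729, 0.189, 0.05]), ([316.0, 147.0], 0.58, [0.72, -0.069, 0.074])]
glue_bottle [([315.0, 146.0], 0.74, [0.722, -0.066, 0.077])]
loupe [([365.0, 233.0], 0.65, [0.524, -0.177, 0.043])]
1.0 [0.18640461 0.59655986 0.23127655] [-1.13663676e-05  1.50840105e-01  9.88558174e-01  4.41579034e-06] -0.0187
```

```bash
python3 - <<'E'
import cv2,numpy as np
a=cv2.imread("pics/top0.png"); b=cv2.imread("pics/scene0.png")
A=cv2.resize(a[130:300,150:420],(800,504),interpolation=3)
cv2.imwrite("pics/topc.png",A)
cv2.imwrite("pics/scenec.png",cv2.resize(b[140:350,110:440],(800,509),interpolation=3))
E
```

```text
(no output)
```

View pics/topc.png

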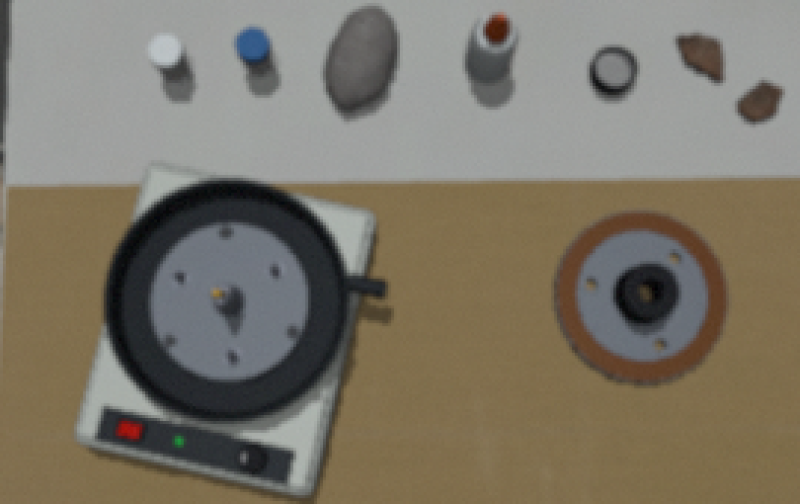

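View pics/scenec.png

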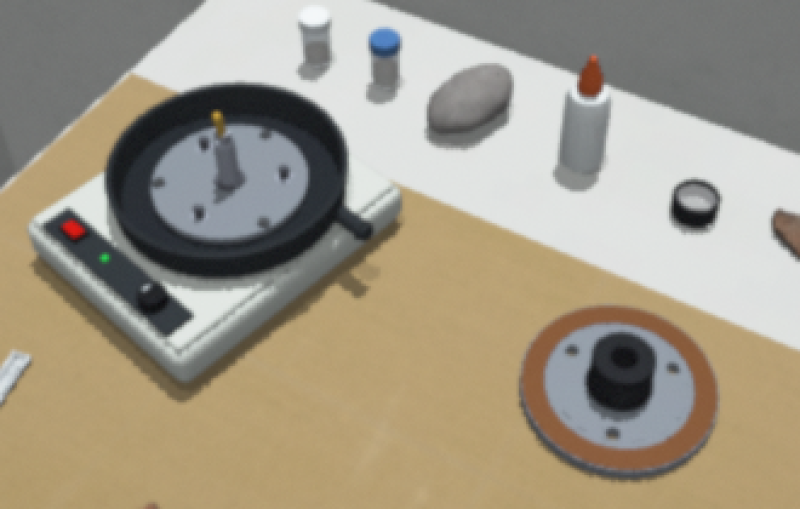

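```bash
cat >> h.py <<'E'
def rect(n,im,c,z,half=.08,N=400):
    g=np.linspace(half,-half,N)   # row: +x up ; col: +y left
    X,Y=np.meshgrid(g,g,indexing="ij"); K,R,t=cam(n)
    P=np.stack([X+c[0],Y+c[1],np.full_like(X,z)],-1)@R.T+t; q=P@K.T
    m=(q[...,:2]/q[...,2:]).astype(np.float32)
    return cv2.remap(im,m[...,0],m[...,1],cv2.INTER_CUBIC)
E
cat > fit.py <<'E'
from h import *
from scipy.optimize import least_squares
def edgefit(n,im,z,c0,r,sign=0,win=.008):
    """circle of known radius r at height z: strongest radial gradient near predicted edge, robust fit of centre"""
    g=cv2.GaussianBlur(cv2.cvtColor(im,cv2.COLOR_BGR2GRAY).astype(np.float32),(0,0),.6); c=np.array(c0[:2],float); K,R,t=cam(n)
    for it in range(4):
        th=np.linspace(0,2*np.pi,180,endpoint=False); rr=np.arange(r-win,r+win,.0003)
        X=c[0]+np.cos(th)[:,None]*rr; Y=c[1]+np.sin(th)[:,None]*rr
        q=(np.stack([X,Y,np.full_like(X,z)],-1)@R.T+t)@K.T; m=(q[...,:2]/q[...,2:]).astype(np.float32)
        v=cv2.remap(g,m[...,0],m[...,1],cv2.INTER_CUBIC); d=np.gradient(v,axis=1)
        d=d*sign if sign else abs(d); k=d.argmax(1); w=d.max(1)>np.median(d.max(1))*.4
        px=np.c_[X[np.arange(180),k],Y[np.arange(180),k]][w]
        s=least_squares(lambda p:np.hypot(*(px-p[:2]).T)-p[2],[*c,r],loss="soft_l1",f_scale=.0007)
        c=s.x[:2]
    return s.x,np.median(abs(s.fun)),w.sum()
E
python3 - <<'E'
from fit import *
rows=[]
for n in("top","scene"):
    im=np.load(f"pics/{n}0.npz")["im"]
    cs=at_z("top",(227.6,231.9),.055); cd=at_z("top",(366,230.2),.01)
    print(n)
    print(" plate",edgefit(n,im,.055,cs,.060,-1)); print(" bowl",edgefit(n,im,.0735,cs,.0925,1)); print(" disc",edgefit(n,im,.01,cd,.070,0),edgefit(n,im,.01,cd,.053,0,.005)); print(" boss top",edgefit(n,im,.042,cd,.022,1,.006))
    rows.append(np.hstack([rect(n,im,cs,.066),rect(n,im,cd,.01)]))
    print(cs,cd)
cv2.imwrite("pics/rect.png",cv2.resize(np.vstack(rows),(600,600),interpolation=cv2.INTER_AREA))
cv2.imwrite("pics/rect_full.png",np.vstack(rows))
E
```

```text
top
 plate (array([0.53068331, 0.13642854, 0.06037586]), np.float64(0.0005951379003236099), np.int64(180))
 bowl (array([0.53004571, 0.13587082, 0.09136493]), np.float64(0.0005884077321951786), np.int64(176))
 disc (array([ 0.53412917, -0.18869749,  0.07046853]), np.float64(0.000561309582524136), np.int64(180)) (array([ 0.53626821, -0.19016517,  0.05276349]), np.float64(0.0006083664764048938), np.int64(180))
 boss top (array([ 0.53371319, -0.18597912,  0.02452509]), np.float64(0.0009116574034588321), np.int64(180))
[0.52858292 0.13488201 0.055     ] [ 0.53355315 -0.18948216  0.01      ]
scene
 plate (array([0.53214284, 0.13584809, 0.0607155 ]), np.float64(0.00048732204331689705), np.int64(175))
 bowl (array([0.52857625, 0.13298044, 0.0933799 ]), np.float64(0.0012336535806506538), np.int64(142))
 disc (array([ 0.53394777, -0.19175609,  0.07162863]), np.float64(0.0011470264837133287), np.int64(180)) (array([ 0.53793091, -0.19089241,  0.05268879]), np.float64(0.0004303492054531233), np.int64(180))
 boss top (array([ 0.5352896 , -0.19154217,  0.02309383]), np.float64(0.0007219053518467793), np.int64(135))
[0.52858292 0.13488201 0.055     ] [ 0.53355315 -0.18948216  0.01      ]
```

View pics/rect.png

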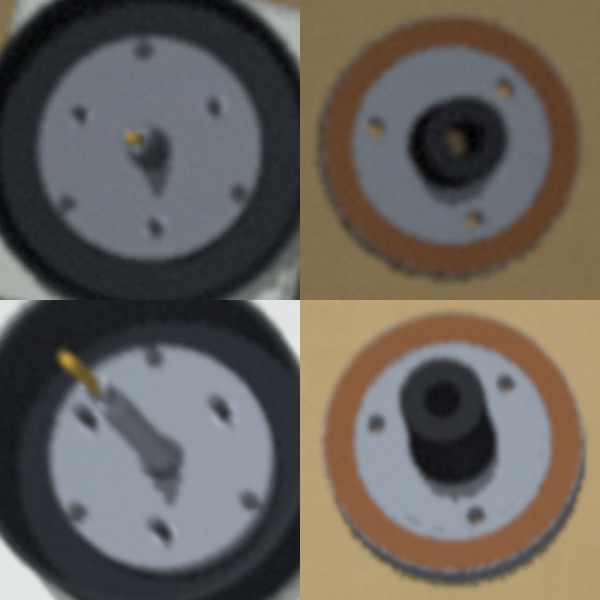

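```bash
cat >> h.py <<'E'
def q(psi):
    h=np.radians(90-psi)/2; return [0.,float(np.sin(h)),float(np.cos(h)),0.]
def st(msg=""):
    s=get_state(); print(msg,"t",round(s["time"],2),"tcp",np.round(s["tcp_pos"],4),"F",np.round(s["contact_force"],1),"M",np.round(s["wrist_torque"],2),"w",round(s["width"],4),"j7",round(s["qpos"][6],2)); return s
D=np.array([.5370,-.1905]); S=np.array([.5314,.1361])
E
python3 - <<'E'
from h import *
st()
ctrl.movep([*D,.12],q(90)); st("above")
ctrl.movel([*D,.0125],max_speed=.1); st("down")
ctrl.close_gripper(35); s=st("closed")
ctrl.movel([*D,.030],max_speed=.06); st("up")
ctrl.movel([*D,.19],max_speed=.2); st("lift")
ctrl.movep([*S,.19],q(90-13.5)); st("over")
for n in("scene","top"):
    im,d=vision.grab_frame(n); np.savez(f"pics/{n}1.npz",im=im,d=d); cv2.imwrite(f"pics/{n}1.png",im)
b,a=[cv2.imread(f"pics/{n}1.png") for n in("scene","top")]
cv2.imwrite("pics/both1.png",np.hstack([cv2.resize(a[150:330,150:320],(400,424)),cv2.resize(b[90:300,90:290],(400,424))]))
E
```

```text
t 1.0 tcp [0.1864 0.5966 0.2313] F [ 0.6 -0.1  0.3] M [-0.04  0.03  0.04] w 0.0855 j7 -0.15
above t 4.05 tcp [ 0.5375 -0.1896  0.12  ] F [-0.3  0.6  0.5] M [-0.01  0.02 -0.04] w 0.0856 j7 1.94
down t 5.28 tcp [ 0.5374 -0.1907  0.0131] F [ 0.2  0.3 -0.2] M [ 0.01 -0.03 -0.02] w 0.0852 j7 1.96
closed t 5.74 tcp [ 0.5372 -0.1904  0.0131] F [-0.6 -0.2  5.5] M [0.29 0.24 0.  ] w 0.0436 j7 1.96
up t 6.18 tcp [ 0.5371 -0.1905  0.0303] F [ 0.3 -0.3 -4.1] M [ 0.   -0.01 -0.05] w 0.0432 j7 1.96
lift t 7.13 tcp [ 0.5362 -0.1901  0.1887] F [ 0.3  0.5 -4.6] M [-0.02 -0.02  0.04] w 0.0435 j7 1.93
over t 8.38 tcp [0.5317 0.1344 0.1897] F [-0.5 -0.7 -4.1] M [-0.04 -0.03 -0.03] w 0.0427 j7 1.12
```

View pics/both1.png

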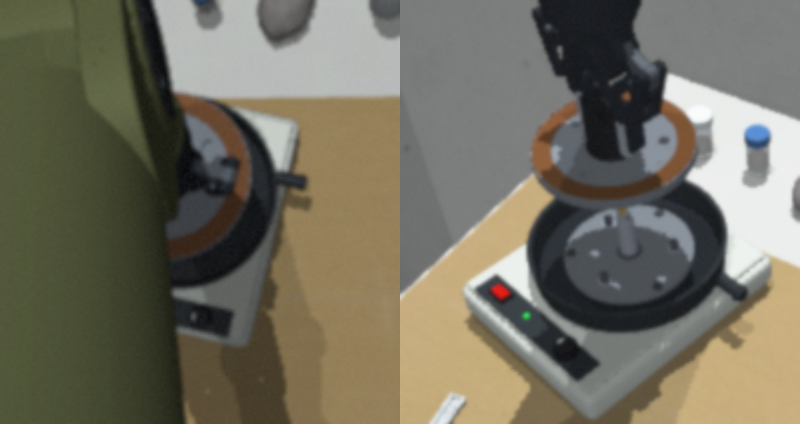

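```bash
python3 - <<'E'
from fit import *
im=np.load("pics/scene1.npz")["im"]; i0=np.load("pics/scene0.npz")["im"]
s=get_state(); z=s["tcp_pos"][2]-.0131+.010; print(z)
for dz in(0,-.003,.003):
  print(dz,edgefit("scene",im,z+dz,S,.053,0,.005),edgefit("scene",im,z+dz,S,.070,0,.005))
for r in (.06,):
  for zz in(.052,.055,.057): print(zz,edgefit("scene",i0,zz,S,r,-1))
# z-check of first measurement vs depth
d=np.load("pics/scene1.npz")["d"]; P=cloud("scene",d)
m=(np.hypot(P[...,0]-S[0],P[...,1]-S[1])<.068)&(P[...,2]>.15)&(P[...,2]<.2)&(np.hypot(P[...,0]-S[0],P[...,1]-S[1])>.045)
print("disc face z",np.median(P[...,2][m]), m.sum())
d=np.load("pics/scene0.npz")["d"]; P=cloud("scene",d)
m=(np.hypot(P[...,0]-S[0],P[...,1]-S[1])<.05); print("plate z",np.median(P[...,2][m]))
m=(np.hypot(P[...,0]-D[0],P[...,1]-D[1])<.065)&(np.hypot(P[...,0]-D[0],P[...,1]-D[1])>.045); print("disc0 z",np.median(P[...,2][m]))
cv2.imwrite("pics/r1.png",np.hstack([rect("scene",im,S,z),rect("scene",i0,S,.055)]))
E
```

```text
0.1867836301138239
0 (array([0.53242698, 0.13310612, 0.05257263]), np.float64(0.00045750000559480544), np.int64(150)) (array([0.53259117, 0.13345562, 0.06887347]), np.float64(0.001236081479102806), np.int64(162))
-0.003 (array([0.53499395, 0.13539511, 0.05287897]), np.float64(0.0005456379697757405), np.int64(151)) (array([0.53507723, 0.1358462 , 0.06930579]), np.float64(0.0013761422507995308), np.int64(162))
0.003 (array([0.52973488, 0.13067804, 0.05237762]), np.float64(0.0004911829532818768), np.int64(151)) (array([0.53001934, 0.13113151, 0.06861935]), np.float64(0.0012432403017769017), np.int64(162))
0.052 (array([0.53433118, 0.13773581, 0.06092245]), np.float64(0.0004978859269186287), np.int64(175))
0.055 (array([0.53220415, 0.1358581 , 0.06066525]), np.float64(0.0005933659086388987), np.int64(175))
0.057 (array([0.53086252, 0.13449623, 0.06045603]), np.float64(0.000511765290755025), np.int64(174))
disc face z 0.1867642527080794 1570
plate z 0.05548501976055402
disc0 z 0.010376495807185249
```

View pics/r1.png

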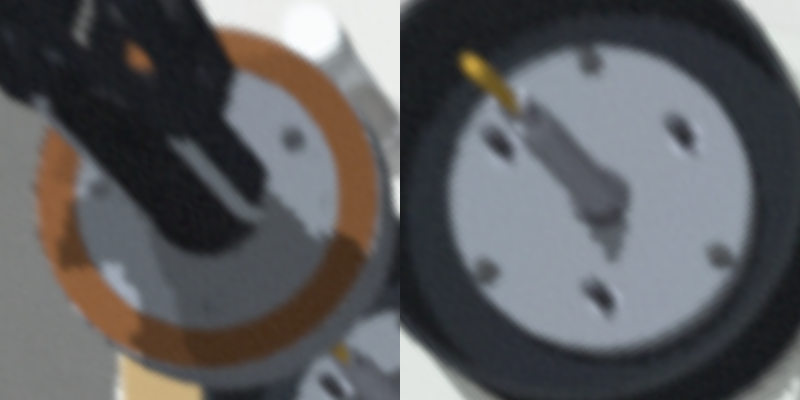

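```bash
python3 - <<'E'
from h import *
T=np.array([.5314,.1370]); o=q(76.5)
ctrl.pause(.3); s=st("still")
c=T.copy()
ctrl.movel([*c,.15],o,max_speed=.1); ctrl.pause(.2); s=st()
c+=T-np.array(s["tcp_pos"][:2]); 
ctrl.movel([*c,.13],o,max_speed=.05); ctrl.pause(.2);s=st("c")
for z in np.arange(.120,.091,-.003):
    ctrl.movel([*c,z],o,max_speed=.03); s=st()
    f=np.array(s["contact_force"])
    if f[2]>3 or np.hypot(*f[:2])>6: print("contact"); break
E
```

```text
still t 8.78 tcp [0.5315 0.1356 0.19  ] F [ 0.8  0.3 -4.1] M [0.02 0.07 0.05] w 0.0431 j7 1.12
 t 9.53 tcp [0.5319 0.1371 0.1507] F [ 0.3 -0.1 -3.9] M [0.04 0.   0.03] w 0.0431 j7 1.12
c t 10.28 tcp [0.5311 0.137  0.1303] F [-0.5  0.  -5.2] M [ 0.01 -0.06 -0.02] w 0.043 j7 1.13
 t 10.76 tcp [0.5308 0.1368 0.1198] F [-0.3 -0.4 -3.7] M [0.01 0.01 0.02] w 0.0435 j7 1.13
 t 11.01 tcp [0.5308 0.1369 0.1168] F [ 0.2  0.3 -3.7] M [-0.01  0.02  0.01] w 0.043 j7 1.13
 t 11.26 tcp [0.5308 0.1369 0.1138] F [-0.8  0.8 -3.7] M [-0.03  0.    0.06] w 0.0432 j7 1.13
 t 11.51 tcp [0.5308 0.1369 0.1108] F [ 0.   0.1 -3.6] M [ 0.01  0.04 -0.01] w 0.0433 j7 1.13
 t 11.76 tcp [0.5308 0.1369 0.1078] F [-0.3 -0.9 -4. ] M [-0.04  0.01 -0.02] w 0.0432 j7 1.13
 t 12.01 tcp [0.5308 0.1369 0.1048] F [-0.2 -0.5 -4.2] M [-0.02 -0.02  0.05] w 0.0433 j7 1.13
 t 12.26 tcp [0.5308 0.1369 0.1018] F [-0.2 -0.4 -4.7] M [-0.01  0.01 -0.02] w 0.0431 j7 1.13
 t 12.51 tcp [0.5308 0.1369 0.0988] F [ 0.3 -0.1 -4.9] M [-0.01  0.03  0.01] w 0.0435 j7 1.14
 t 12.76 tcp [0.5308 0.1369 0.0958] F [-0.2 -0.4 -4. ] M [-0.04 -0.01 -0.02] w 0.0434 j7 1.14
 t 13.01 tcp [0.5308 0.1369 0.0928] F [ 0.2 -0.4 -4.7] M [-0.02  0.04 -0.04] w 0.0431 j7 1.14
```

```bash
python3 - <<'E'
from h import *
s=get_state(); c=np.array(s["tcp_pos"][:2]); o=q(76.5)
for z in [.088,.084,.082,.081,.080,.0795,.079,.0785,.078,.0775,.077,.076]:
    ctrl.movel([*c,z],o,max_speed=.02); s=st()
    f=np.array(s["contact_force"])
    if f[2]>-1 or np.hypot(*f[:2])>6: print("contact"); break
E
```

```text
t 13.41 tcp [0.5307 0.1368 0.0878] F [-1.  -0.1 -4.7] M [-0.02  0.01 -0.01] w 0.0434 j7 1.14
 t 13.76 tcp [0.5307 0.1368 0.0838] F [ 1.2 -1.  -3.6] M [ 0.03 -0.    0.01] w 0.0433 j7 1.14
 t 14.01 tcp [0.5307 0.1368 0.0819] F [ 0.2 -0.3 -3. ] M [0.   0.03 0.06] w 0.0435 j7 1.14
 t 14.26 tcp [0.5308 0.1369 0.081 ] F [-0.2  0.2 -4.4] M [ 0.03 -0.03  0.01] w 0.043 j7 1.14
 t 14.51 tcp [0.5307 0.1368 0.0799] F [ 0.   0.5 -3.9] M [-0.03 -0.01  0.09] w 0.0433 j7 1.14
 t 14.76 tcp [0.5308 0.1368 0.0795] F [ 0.7 -0.1 -4.8] M [-0.01 -0.01  0.04] w 0.0433 j7 1.14
 t 15.01 tcp [0.5308 0.1368 0.0789] F [ 0.   0.3 -4.7] M [ 0.01  0.01 -0.01] w 0.0436 j7 1.14
 t 15.26 tcp [0.5308 0.1369 0.0785] F [ 0.   0.3 -4.5] M [0.03 0.01 0.01] w 0.0433 j7 1.14
 t 15.51 tcp [0.5308 0.1369 0.078 ] F [-0.4  0.5 -5.3] M [0.01 0.02 0.03] w 0.0431 j7 1.14
 t 15.76 tcp [0.5307 0.1369 0.0774] F [-0.6  0.8 -4.1] M [-0.03 -0.03  0.06] w 0.0431 j7 1.14
 t 16.01 tcp [0.5308 0.1369 0.077 ] F [ 0.1  0.7 -3.9] M [-0.04  0.01 -0.01] w 0.0431 j7 1.14
 t 16.26 tcp [0.5307 0.1368 0.0759] F [ 0.2  0.7 -5. ] M [-0.   -0.01  0.03] w 0.0433 j7 1.14
```

```bash
python3 - <<'E'
from h import *
s=get_state(); c=np.array(s["tcp_pos"][:2]); o=q(76.5)
for z in np.arange(.075,.0665,-.0005):
    ctrl.movel([*c,z],o,max_speed=.02); s=st()
    f=np.array(s["contact_force"])
    if f[2]>-1 or np.hypot(*f[:2])>6: print("contact"); break
E
```

```text
t 16.51 tcp [0.5307 0.1368 0.0749] F [ 0.9 -0.  -4. ] M [ 0.05 -0.01  0.  ] w 0.0431 j7 1.14
 t 16.76 tcp [0.5308 0.1368 0.0745] F [-0.6 -0.5 -4.4] M [-0.06  0.01 -0.01] w 0.0433 j7 1.14
 t 17.01 tcp [0.5307 0.1368 0.074 ] F [ 0.3  0.1 -4.4] M [-0.02  0.04 -0.04] w 0.0431 j7 1.14
 t 17.26 tcp [0.5307 0.1368 0.0735] F [ 0.1  0.3 -4.1] M [-0.02 -0.02 -0.08] w 0.0429 j7 1.14
 t 17.51 tcp [0.5307 0.1368 0.073 ] F [ 0.3  0.4 -5.4] M [-0.02  0.02  0.05] w 0.0431 j7 1.14
 t 17.76 tcp [0.5307 0.1368 0.0725] F [-0.1  0.2 -4. ] M [-0.02  0.07  0.06] w 0.0431 j7 1.14
 t 18.01 tcp [0.5307 0.1368 0.0719] F [-0.8 -0.5 -4.8] M [ 0.01 -0.05  0.05] w 0.0432 j7 1.14
 t 18.26 tcp [0.5307 0.1368 0.0715] F [ 0.1 -0.6 -4.6] M [-0.04 -0.01  0.02] w 0.043 j7 1.14
 t 18.51 tcp [0.5307 0.1368 0.071 ] F [-0.8 -0.1 -4. ] M [ 0.05 -0.   -0.04] w 0.0432 j7 1.14
 t 18.76 tcp [0.5307 0.1368 0.0705] F [ 1.  -0.7 -4.3] M [-0.01  0.04 -0.05] w 0.043 j7 1.14
 t 19.01 tcp [0.5308 0.1368 0.0701] F [ 0.2  0.3 -3.5] M [ 0.01 -0.03 -0.  ] w 0.0432 j7 1.14
 t 19.26 tcp [0.5308 0.1368 0.0697] F [-1.3  0.1 -0.3] M [-0.07  0.11  0.01] w 0.0434 j7 1.14
contact
```

```bash
python3 - <<'E'
from fit import *
ctrl.pause(.2); ctrl.ungrasp(); s=st("open")
c=np.array(s["tcp_pos"][:2]); ctrl.movel([*c,.17],max_speed=.1); st("up")
a=np.radians(-15); xm=np.array([np.cos(a),np.sin(a)])
ctrl.close_gripper(20)
p=c+xm*.06; ctrl.movep([*p,.17],q(75)); st("beside")
im,d=vision.grab_frame("scene"); P=cloud("scene",d)
print(edgefit("scene",im,.067,S,.053,0,.005),edgefit("scene",im,.099,S,.022,0,.004))
r=np.hypot(P[...,0]-S[0],P[...,1]-S[1]); m=(r<.068)&(r>.055); print("disc face z",np.median(P[...,2][m]))
cv2.imwrite("pics/home.png",cv2.resize(im[80:260,90:330],(800,600),interpolation=3))
E
```

```text
open t 19.95 tcp [0.5308 0.1368 0.0695] F [0.3 0.  0.2] M [-0.01  0.03 -0.01] w 0.0851 j7 1.14
up t 21.11 tcp [0.5304 0.1368 0.1694] F [ 0.1 -0.3 -0.1] M [-0.04  0.04 -0.04] w 0.0856 j7 1.12
beside t 22.23 tcp [0.5897 0.1204 0.1695] F [-0.9  0.7  0. ] M [ 0.03  0.07 -0.01] w 0.0001 j7 1.15
(array([0.53098622, 0.13538624, 0.0524898 ]), np.float64(0.0005763227596258282), np.int64(180)) (array([0.52950064, 0.13397623, 0.02264446]), np.float64(0.0009407591376024635), np.int64(129))
disc face z 0.22177672257640985
```

View pics/home.png

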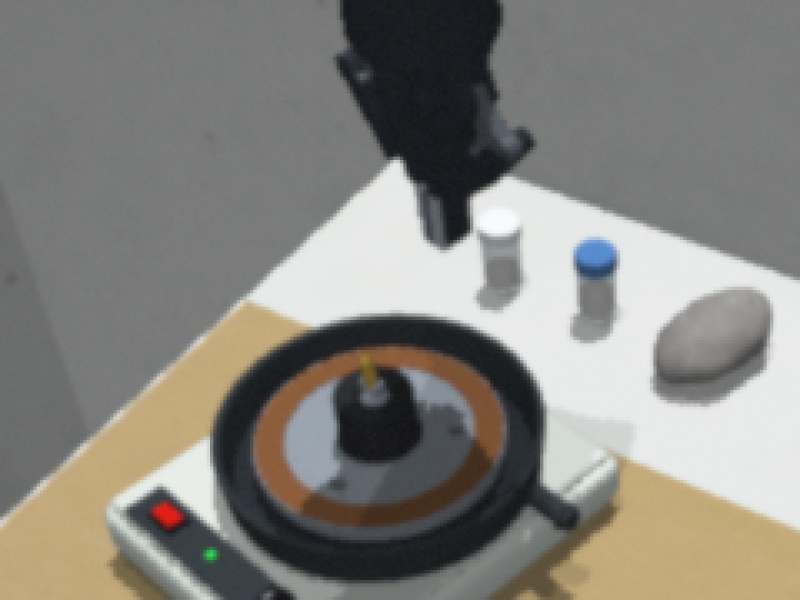

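The picture shows the disc lying flat in the bowl, with the boss near (375,415) and the catch upright at (368,370). Next I fold the catch.

```bash
python3 - <<'E'
from h import *
c=np.array([.5308,.1366]); a=np.radians(-15); xm=np.array([np.cos(a),np.sin(a)]); o=q(75)
p=lambda x,z:[*(c+xm*x),z]
ctrl.movel(p(.045,.114),o,max_speed=.1); st("start")
ok=True
for x in [.02,.015,.010,.006,.002,-.002,-.006,-.010,-.014]:
    ctrl.movel(p(x,.114),o,max_speed=.04); s=st(x); f=np.array(s["contact_force"])
    if np.linalg.norm(f)>8: print("stop"); ok=False; break
if ok:
  for z in [.112,.1105,.109,.108,.107,.1065,.106,.1055,.105,.1045]:
    ctrl.movel(p(-.016,z),o,max_speed=.02); s=st(z)
    if s["contact_force"][2]>4: print("pressed"); break
  ctrl.movel(p(-.016,.17),o,max_speed=.1); ctrl.movel(p(.06,.17),o,max_speed=.15); st("away")
  im,d=vision.grab_frame("scene"); cv2.imwrite("pics/fold.png",cv2.resize(im[150:230,130:236],(795,600),interpolation=3))
E
```

```text
start t 23.01 tcp [0.5746 0.1251 0.1146] F [-0.5  0.1  0.3] M [-0.04 -0.02  0.06] w -0.0003 j7 1.15
0.02 t 23.78 tcp [0.5503 0.1314 0.1141] F [-0.1 -0.2  0.4] M [ 0.02 -0.02  0.02] w -0.0001 j7 1.13
0.015 t 24.06 tcp [0.545  0.1328 0.114 ] F [0.8 0.  0.7] M [-0.03 -0.04 -0.02] w 0.0001 j7 1.13
0.01 t 24.33 tcp [0.5402 0.134  0.1141] F [0.2 0.1 1.1] M [ 0.01 -0.02  0.06] w 0.0002 j7 1.12
0.006 t 24.58 tcp [0.5363 0.1352 0.114 ] F [ 1.  -0.4  1.6] M [-0.06 -0.04 -0.06] w -0.0001 j7 1.12
0.002 t 24.83 tcp [0.5323 0.1363 0.114 ] F [0.3 0.2 0.3] M [-0.02 -0.02  0.03] w 0.0002 j7 1.12
-0.002 t 25.08 tcp [0.5284 0.1373 0.114 ] F [0.6 0.4 0.5] M [ 0.01  0.04 -0.  ] w -0.0002 j7 1.11
-0.006 t 25.33 tcp [0.5245 0.1383 0.114 ] F [-0.6 -0.4 -0.8] M [-0.01  0.02  0.02] w 0.0001 j7 1.11
-0.01 t 25.58 tcp [0.5206 0.1393 0.114 ] F [0.1 0.5 1. ] M [-0.02  0.05 -0.01] w 0.0 j7 1.1
-0.014 t 25.83 tcp [0.5169 0.1403 0.114 ] F [-0.9  0.5  0. ] M [-0.01  0.1  -0.  ] w 0.0002 j7 1.1
0.112 t 26.12 tcp [0.5152 0.1408 0.1119] F [-0.1 -0.8  0.4] M [ 0.   -0.01 -0.02] w 0.0002 j7 1.1
0.1105 t 26.38 tcp [0.5153 0.1408 0.1104] F [ 0.6  0.4 -0.6] M [ 0.03 -0.   -0.01] w -0.0002 j7 1.1
0.109 t 26.62 tcp [0.5153 0.1407 0.1089] F [-0.2 -1.2  0.6] M [ 0.01 -0.01 -0.03] w -0.0002 j7 1.1
0.108 t 26.88 tcp [0.5153 0.1407 0.1079] F [ 0.2 -0.6  1. ] M [0.01 0.   0.  ] w -0.0001 j7 1.1
0.107 t 27.12 tcp [0.5153 0.1407 0.1069] F [-0.8  0.8  0.1] M [0.03 0.06 0.01] w 0.0001 j7 1.1
0.1065 t 27.38 tcp [0.5153 0.1407 0.1065] F [0.3 0.7 0. ] M [-0.    0.02  0.07] w -0.0001 j7 1.1
0.106 t 27.62 tcp [0.5154 0.1407 0.1062] F [-2.2  0.1  3.6] M [-0.03  0.29 -0.02] w -0.0005 j7 1.1
0.1055 t 27.88 tcp [0.5154 0.1408 0.1061] F [-2.4 -1.2  8.9] M [-0.07  0.59 -0.01] w 0.0001 j7 1.1
pressed
away t 29.32 tcp [0.5878 0.1212 0.1692] F [-0.7  0.3  0.1] M [-0.01  0.02  0.02] w -0.0001 j7 1.16
```

```bash
ls pics/fold.png
```

```text
pics/fold.png
```

View pics/fold.png

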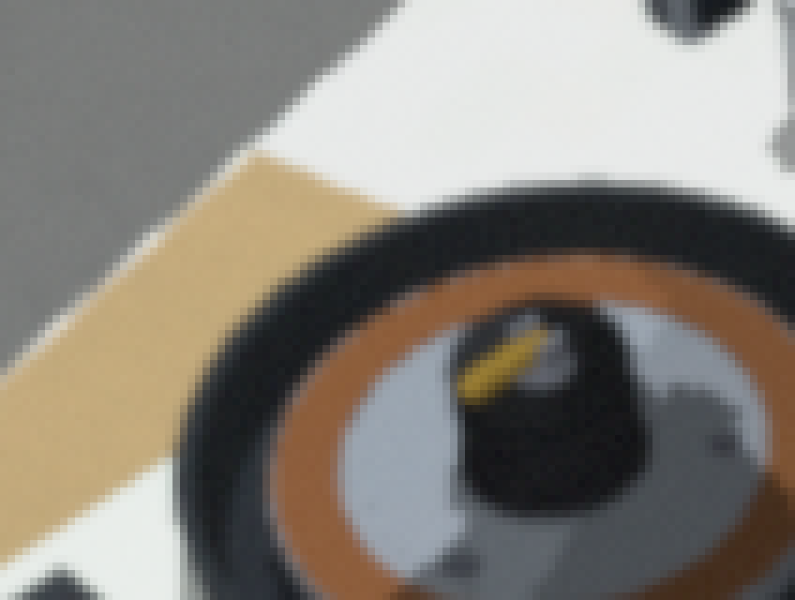

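The brass catch, from (545,335) to (470,390), lies flat across the boss. It took a firm reaction at the expected height of 106 mm, so it is fully folded.

```bash
python3 -c "
from h import *
print(ticket.close_job())"
```

```text
the job is handed in; nothing more can be done
None
```

The disc is fully home on the drive plate and the catch is folded flat across its boss. The job was handed in at about 29 s of the 72 s allowed; the hand-in reported no verdict.

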